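# Nip a loose block with a cam clamp

### The arm

A 6-joint arm with a two-finger parallel gripper is mounted at the origin on the work surface. World frame = base frame: x ahead of the robot, y to its left, z up, the work surface at z = 0. Lengths are in m, angles in rad, forces in N, time in s.
With the tool pointing down it reaches from about 0.25 to 0.725 m from the base axis. Payload 4 kg.
Tool frame: the origin (TCP) lies at the very end of the fingers, on their centre line; the grasp point (between the pads) lies 19 mm behind it; z points along the fingers, y is the line along which they close (so a half turn about z gives the same grasp; the last joint's range is limited). The gripper opens to 85 mm and grips with 20 to 120 N. Pads are 22 mm wide; open, the fingers measure 114 mm over their backs; the gripper's body (76 mm by 85 mm) begins 54 mm behind the grasp point. The pads swing forward as they close: fully open they stand 13 mm farther back than shut.
Start: joints at [1.167, 0.241, 0.005, 1.335, 0, 1.571], TCP at [0.196, 0.46, 0.231] pointing down, gripper open.
Joint ranges: [-2.72, 2.72], [-1.05, 1.87], [-1.09, 1.28], [-1.99, 2.15], [-1.42, 1.44], [-3.14, 3.14]. Speed limits (rad/s): [2.79, 2.79, 3.14, 3.14, 3.14, 3.14].

### API

Orientations are given as a unit quaternion [x, y, z, w].
In Python, from workcell import bot, vision, workorder gives the robot as it stands.
- The arm moves only by the shell command python3 -m creep 'ROWS' [OPENING]. ROWS is JSON, a list of rows, each a list of 2 entries, a list of its own where there are three numbers: the shift along the tool's x, y, z in mm, then the turn, a rotation vector about the tool's x, y, z in rad. In form: [[[dx, dy, dz], [wx, wy, wz]], ...]. A call has 1 to 12 rows; each row shifts and turns the commanded pose from where the row before left it, along the tool's axes as they then stand; what a row does not reach is not made up. A row lasts 1/8 s, in which the tool goes at most 62.5 mm and 10.7 degrees, less where a joint would pass 70% of its speed; a pose out of reach is approached as far as the arm can. A call is refused whole if a number of a shift passes 62.5 or a number of a turn 0.188, either way. A call with a gripper value outside its range is refused whole. OPENING is the finger opening in mm, from 0 to 85.4, set as the call begins (- or left out, the last holds). The fingers move at their own pace and stop on an object; the grip force is fixed at half the most. Time passes only in rows, so rows that do not move let the fingers close. It gives the time, the measured TCP pose, the force, the opening and the grip force at its end, in the units of the state.
- bot.get_obs(): the state, without advancing time (a new reading comes with each control period).
- vision.camera(name): name is "scene" or "top" or "wrist"; returns a dict with "image" (384x512x3 uint8, blue, green, red), "z_map" (384x512 float32, m along the optical axis (not along the pixel's ray), 0 where there is no reading), "K" (3x3 intrinsics, pixels), "rvec" (rotation vector, rad) and "tvec" (3), from world to camera coordinates, as OpenCV has them; the wrist camera has in their place "tool_from_camera" (4x4, takes a point from camera to tool coordinates, whose origin is the TCP and whose axes are the flange's). Camera axes: x right, y down, z forward; pixel columns grow to the right and rows downward; lengths in m; the calibration is good to about 2 mm. A picture is of the moment at which its call begins: read the wrist's pose just before it.
- workorder.job_done(): hands the job in; it is judged then, once.
Trained networks look in a picture, given as the dict that the camera call returned (one of the last four; its "shot" number tells which), for a name from the list of things; names that differ only in an ending like _2 or _b are one class to them, and where a whole thing is asked for, a point or a joint stands for the part that bears it (a point fixed in the world has none). Each returns a list of dicts, best first, with "score" (0 to 1); they miss things now and then, are a little off and sometimes report something else, mostly with a low value. They report only what shows in the picture. A call takes as long as a camera call.
- vision.spot_in(picture, query): "position" ([column, row] in pixels, amid what is visible of it).
- vision.place_of(picture, query): "position" ([column, row] in pixels: a listed point, or the origin of a listed thing).
The state is a dict: "clock": time; "joint_pos": joint angles; "joint_vel": joint speeds; "tau": joint torques, N m; "eef_pos": TCP position; "tool_rot": TCP orientation; "ft_force": force on the tool from outside, world axes, zero at the start; "ft_torque": the same for the moment, N m; "grip_width": finger opening in m; "grasp_force": force on a finger pad.
Only numpy, scipy, OpenCV 4.12 (cv2) and the standard library are available. Lean on these libraries where they do the work, as an engineer would, in place of code of your own. Each camera call takes 0.05 s, during which the arm holds its last target. There are 200 camera calls.

### The job

One of the two cam clamps on the bench has an aluminium block lying loose in it. Swing that clamp's lever counter-clockwise, just far enough to take up the gap and grip the block so that the sprung pad behind it is pushed back about half way, never bottoming it or nearly so, and let go. Leave the lever of the empty clamp as it is.

Things in the scene. Friction and masses are not known exactly. Their poses are not given: they have to be found in the camera images.
- clamp: Base of the clamp holding the loose block (70x40x40 high). Origin: on the lever's pivot axis at bench level, z up; its +y points to block, pad, stop. Plate 130 (x) by 210 (y -50 to 160) by 12 mm. Round steel cam, diameter 64, 18 off the pivot, pushes the block to +y: reach 32-18cos(lever) mm. Pad face rests at y 63 to 77, varying; block, pad, stop tops 50 to 54 high. The other clamp is alike but empty.
- lever (a joint): Its lever's angle, rad, 0 to 2.9: 0 = arm along the clamp's -x; grows counter-clockwise from above, tightening. Starts 0 to 0.45; meets the pad at 1.0 to 1.9. Arm 20 wide, 38 to 48 mm high. Black upright round knob, diameter 24, 48 to 95 mm above the bench, 110 from the pivot, in direction pi + angle in the clamp's frame. Friction: 4 to 8 N at the knob; stays where left.
- pad (a joint): How far the sprung steel pad (64 wide) behind the block is pushed back along the clamp's +y, m: 0 = at rest, a 12 mm slot between pad and stop, visible from above; 0.012 = slot shut, bottomed. Half way is 0.006, overrun above 0.0105. Spring 1.2 N per mm; it springs back unless the cam holds it.
- spare_knob (a point): Top centre of the black knob of the other, like clamp, the empty one: same lever, 95 mm above the bench, 110 mm from its own pivot. It starts anywhere from fully open to 1.2 rad on and is to be left as it is.

How it is judged:
By the outcome, as a careful person would: the job done as asked, in the order asked, and still so for the second after the job is handed in, with the robot touching nothing.
It also fails if it takes over 56 s, if anything falls off the work surface, if the arm or the gripper's body presses on something with over 40 N, if the wrist force passes 120 N, or if a joint passes its speed limit or range.

## Working session

There is one attempt and no reset: what is moved stays moved. The work goes in short steps, Python scripts to look and compute and a shell command to move; the robot and the scene stay as the last step left them, time stands still between calls to the robot, and variables do not carry over. Pictures are saved under pics/ and viewed, at most 10 in all, crops included, and the job is handed in when it is done.

```bash
mkdir -p pics; cat > h.py <<'E'
import numpy as np, cv2
from workcell import bot, vision, workorder
def w(p,uv,z=None):
    R=cv2.Rodrigues(np.array(p["rvec"],float))[0];t=np.array(p["tvec"],float).ravel();K=np.array(p["K"])
    r=R.T@np.linalg.solve(K,[uv[0],uv[1],1.]);c=-R.T@t
    if z is None:
        d=p["z_map"][int(round(uv[1])),int(round(uv[0]))];return c+r*d
    return c+r*(z-c[2])/r[2]
E
python3 - <<'E'
from h import *
for n in ("top","scene"):
    p=vision.camera(n);cv2.imwrite(f"pics/{n}1.png",p["image"])
    for q in ("clamp","lever","pad","spare_knob"):
        for f in (vision.spot_in,vision.place_of):
            for d in f(p,q)[:3]: print(n,q,f.__name__,np.round(d["position"],1),round(d["score"],2),np.round(w(p,d["position"]),3))
print(bot.get_obs())
E
```

```text
top clamp call [338.7 191. ] 0.58 [ 0.531 -0.16   0.027]
top clamp call [355.8 180.6] 0.63 [ 0.547 -0.195  0.05 ]
top lever call [368.2 184.7] 0.77 [ 0.541 -0.227  0.032]Traceback (most recent call last):
  File "<stdin>", line 6, in <module>
ValueError: it knows: clamp, spare_knob
```

View pics/top1.png

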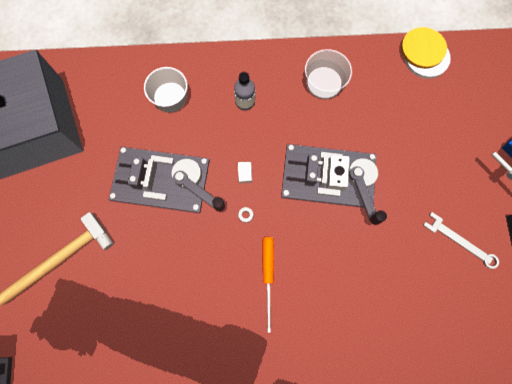

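The right clamp holds the block: pale block at (338,170), cam (364,172), pivot near (357,172), knob (379,217). The left clamp, with its knob at (218,204), is empty.

```bash
python3 - <<'E'
from h import *
p=vision.camera("top")
for q,f in (("spare_knob",vision.place_of),("clamp",vision.place_of)):
    for d in f(p,q)[:4]: print(q,np.round(d["position"],1),round(d["score"],2),np.round(w(p,d["position"]),3))
print("tvec",p["tvec"],p["K"][0,0])
im=p["image"]
cv2.imwrite("pics/crop1.png",cv2.resize(im[130:240,270:400],None,fx=5,fy=5,interpolation=cv2.INTER_CUBIC))
# world map of heights
v,u=np.mgrid[130:240,270:400]
P=np.array([[w(p,(a,b)) for a in range(270,400)] for b in range(130,240)])
z=P[...,2]
k=(z>.085)&(z<.105); print("knob top",np.median(P[k],0),k.sum())
k=(z>.006)&(z<.018)
pl=P[k][:,:2].astype(np.float32); 
print("plate",cv2.minAreaRect(pl))
s=vision.camera("scene");cv2.imwrite("pics/scene1.png",s["image"])
o=bot.get_obs();print(o["clock"],o["tool_rot"],o["ft_force"])
E
```

```text
spare_knob [216.8 201.9] 0.57 [0.506 0.108 0.091]
clamp [356.5 178.3] 0.69 [ 0.553 -0.198  0.048]
tvec [0.05398029 0.51286236 0.80511203] 404.3501909533149
knob top [ 0.45875825 -0.22510696  0.0931862 ] 113
plate ((0.5756558775901794, -0.14558883011341095), (0.21016277372837067, 0.1309497356414795), 80.02745819091797)
0.4 [ 2.00537286e-01  9.79686055e-01 -1.69650496e-04 -4.15975184e-05] [ 0.0950561  -0.88107568 -0.38527915]
```

View pics/crop1.png

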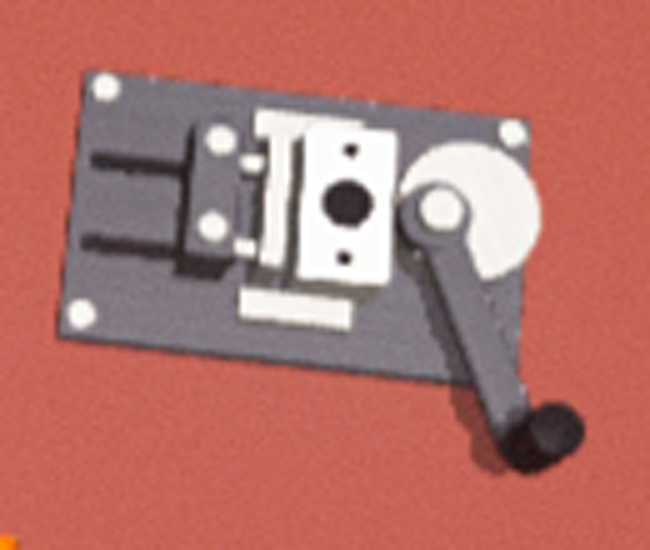

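```bash
python3 -m creep '[[[-42.5,-44,0],[0,0,0]],[[-42.5,-44,0],[0,0,0]],[[-42.5,-44,0],[0,0,0]],[[-42.5,-44,0],[0,0,0]],[[-42.5,-44,0],[0,0,0]],[[-42.5,-44,0],[0,0,0]],[[-42.5,-44,0],[0,0,0]],[[-42.5,-44,0],[0,0,0]],[[-42.5,-44,0],[0,0,0]],[[-42.5,-44,0],[0,0,0]],[[-42.5,-44,0],[0,0,0]],[[-42.5,-44,0],[0,0,0]]]' 60
python3 -m creep '[[[0,0,0],[0,0,0.18]],[[0,0,0],[0,0,0.18]],[[0,0,0],[0,0,0.18]],[[0,0,0],[0,0,0.18]],[[0,0,0],[0,0,0.18]],[[0,0,0],[0,0,0.18]],[[0,0,0],[0,0,0.18]],[[0,0,0],[0,0,0.18]],[[0,0,0],[0,0,0.18]],[[0,0,0],[0,0,0.18]],[[0,0,0],[0,0,0.18]],[[0,0,0],[0,0,0.18]]]'
cat >> h.py <<'E'
from scipy.spatial.transform import Rotation as Ro
def st():
    o=bot.get_obs();R=Ro.from_quat(o["tool_rot"]).as_matrix()
    return o,R,np.array(o["eef_pos"])
def togo(target):
    o,R,e=st();print("t",round(o["clock"],2),"tcp",np.round(e,4),"tooly yaw",round(np.degrees(np.arctan2(R[1,1],R[0,1])),1),"z",np.round(R[:,2],3),"j",np.round(o["joint_pos"],2),"F",np.round(o["ft_force"],1),"g",o["grip_width"],o["grasp_force"])
    print("to go mm tool",np.round(R.T@(np.array(target)-e)*1000,1))
def ww():
    o,R,e=st();p=vision.camera("wrist");T=np.array(p["tool_from_camera"]);W=np.eye(4);W[:3,:3]=R;W[:3,3]=e
    M=np.linalg.inv(W@T);p["rvec"]=cv2.Rodrigues(M[:3,:3])[0];p["tvec"]=M[:3,3];return p
E
python3 - <<'E'
from h import *
togo([.4588,-.2251,.056])
p=ww();cv2.imwrite("pics/w1.png",p["image"])
P=np.array([[w(p,(a,b)) if p["z_map"][b,a]>0 else [0,0,0] for a in range(0,512,2)] for b in range(0,384,2)])
k=(P[...,2]>.085)&(P[...,2]<.1)&(np.hypot(P[...,0]-.459,P[...,1]+.225)<.03);print("knob",np.median(P[k],0),k.sum())
k=(P[...,2]>.006)&(P[...,2]<.018);print("plate",cv2.minAreaRect(P[k][:,:2].astype(np.float32)))
E
```

```text
clock: 1.9
eef_pos: [0.4585, -0.2283, 0.2315]
tool_rot: [0.201, 0.98, 0.0, 0.0]
ft_force: [1.8, -0.1, 0.8]
grip_width: 0.06
grasp_force: 0.0
clock: 3.4
eef_pos: [0.458, -0.2261, 0.2313]
tool_rot: [0.959, 0.282, -0.0, -0.0]
ft_force: [0.2, 0.0, 0.5]
grip_width: 0.0599
grasp_force: 0.0
t 3.4 tcp [ 0.458  -0.2261  0.2313] tooly yaw -57.2 z [-0.  0. -1.] j [-0.46  0.26  0.03  1.34  0.    2.11] F [0.2 0.  0.5] g 0.05994451059688142 0.0
to go mm tool [  1.3  -0.4 175.3]
knob [ 0.46139658 -0.22432625  0.09454946] 103
plate ((0.4397691786289215, -0.2542448043823242), (0.4600219130516052, 0.7898543477058411), 30.71503448486328)
```

View pics/w1.png

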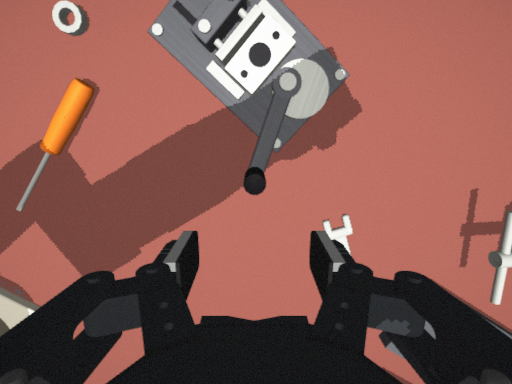

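The wrist view shows the knob at (254,182), between and ahead of the fingers, and the pivot at (289,80). That agrees with the top camera. Next I'll finish the turn, descend and grip.

```bash
python3 -m creep '[[[0,0,0],[0,0,0.17]],[[0,0,0],[0,0,0.17]],[[2,0,40],[0,0,0]],[[0,0,40],[0,0,0]],[[0,0,40],[0,0,0]],[[0,0,30],[0,0,0]],[[0,0,25],[0,0,0]],[[0,0,0],[0,0,0]],[[0,0,0],[0,0,0]]]' 
python3 - <<'E'
from h import *
togo([.460,-.2247,.056])
p=ww();cv2.imwrite("pics/w2.png",p["image"])
E
```

```text
clock: 4.58
eef_pos: [0.4606, -0.226, 0.0572]
tool_rot: [0.993, 0.119, 0.001, 0.0]
ft_force: [0.7, 0.1, -0.2]
grip_width: 0.0597
grasp_force: 0.0
t 4.58 tcp [ 0.4606 -0.226   0.0572] tooly yaw -76.3 z [ 0.001 -0.001 -1.   ] j [-0.46  0.41 -0.24  0.92 -0.    2.45] F [ 0.7  0.1 -0.2] g 0.05968485728139413 0.0
to go mm tool [-0.3 -1.4  1.2]
```

View pics/w2.png

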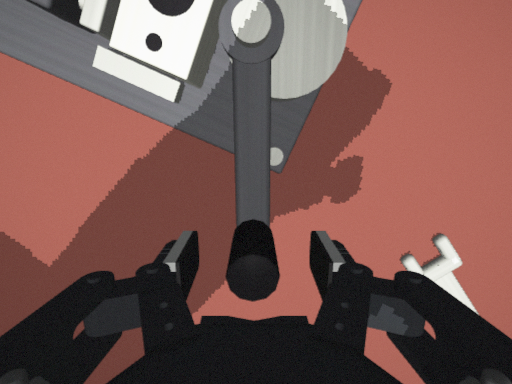

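The knob is centred between the pads at (253,262) and the lever lies along tool x. I'll grip, then swing.

```bash
python3 -m creep '[[[0,-1,0],[0,0,0]],[[0,0,0],[0,0,0]],[[0,0,0],[0,0,0]],[[0,0,0],[0,0,0]],[[0,0,0],[0,0,0]],[[0.5,11,0],[0,0,-0.1]],[[0.5,11,0],[0,0,-0.1]],[[0.5,11,0],[0,0,-0.1]],[[0.5,11,0],[0,0,-0.1]],[[0,0,0],[0,0,0]],[[0,0,0],[0,0,0]]]' 20
cat >> h.py <<'E'
def lev(piv=(.5661,-.1998),yaw=np.radians(-10)):
    o,R,e=st();d=e[:2]-piv;a=(np.arctan2(d[1],d[0])-yaw-np.pi)%(2*np.pi)
    print("tcp radius",round(np.hypot(*d)*1000,1),"lever",round(a,3),"reach",round(32-18*np.cos(a),1),"tool x vs pivot yaw err",round(np.degrees(np.arctan2(*(-d)[::-1])-np.arctan2(R[1,0],R[0,0])),1))
E
python3 - <<'E'
from h import *
togo(st()[2]);lev()
# refined clamp geometry from top view
p=vision.camera("top");im=p["image"]
cv2.imwrite("pics/t2.png",cv2.resize(im[130:240,270:400],None,fx=5,fy=5,interpolation=cv2.INTER_CUBIC))
E
```

```text
clock: 6.0
eef_pos: [0.4793, -0.2651, 0.0574]
tool_rot: [0.95, 0.313, 0.001, 0.001]
ft_force: [0.1, -0.0, 5.6]
grip_width: 0.0223
grasp_force: 59.1
t 6.0 tcp [ 0.4793 -0.2651  0.0574] tooly yaw -53.5 z [ 0.003 -0.001 -1.   ] j [-0.51  0.47 -0.15  0.95  0.    2.  ] F [ 0.1 -0.   5.6] g 0.022324337412267362 59.130688374862075
to go mm tool [0. 0. 0.]
tcp radius 108.6 lever 0.819 reach 19.7 tool x vs pivot yaw err 0.4
```

View pics/t2.png

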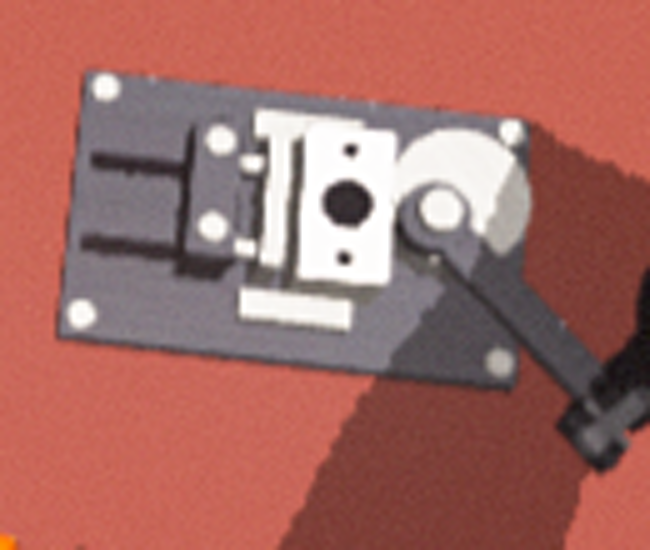

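The lever is now about 0.82 rad, with the knob near (600,430) in the crop. Block and pad are still unmoved and not obscured. I'll rectify the top view at block-top height to measure the pad face.

```bash
cat >> h.py <<'E'
def rect(p,z=.052,s=4,piv=(.5661,-.1998),yaw=np.radians(-10)):
    # columns: clamp y 0..150 mm, rows: clamp x 50..-50
    ys,xs=np.meshgrid(np.arange(0,150,1/s),np.arange(50,-50,-1/s));c,n=np.cos(yaw),np.sin(yaw)
    X=np.stack([piv[0]+(c*xs-n*ys)/1e3,piv[1]+(n*xs+c*ys)/1e3,0*xs+z],-1).reshape(-1,3)
    uv=cv2.projectPoints(X,np.array(p["rvec"],float),np.array(p["tvec"],float),np.array(p["K"],float),None)[0].reshape(*xs.shape,2).astype(np.float32)
    return cv2.remap(p["image"],uv,None,cv2.INTER_CUBIC)
E
python3 - <<'E'
from h import *
p=vision.camera("top");r=rect(p);cv2.imwrite("pics/ref.png",r);np.save("ref.npy",r)
g=cv2.cvtColor(r,cv2.COLOR_BGR2GRAY).astype(float)
print("y:gray rows x -15..-5 ",[(int(y/4),int(g[220:260,y:y+4].mean())) for y in range(0,480,8)])
E
```

```text
y:gray rows x -15..-5  [(0, 151), (2, 142), (4, 127), (6, 110), (8, 114), (10, 112), (12, 100), (14, 71), (16, 50), (18, 106), (20, 216), (22, 254), (24, 253), (26, 253), (28, 253), (30, 228), (32, 187), (34, 138), (36, 117), (38, 114), (40, 118), (42, 120), (44, 125), (46, 155), (48, 199), (50, 234), (52, 251), (54, 253), (56, 254), (58, 255), (60, 187), (62, 84), (64, 93), (66, 178), (68, 252), (70, 247), (72, 247), (74, 252), (76, 144), (78, 68), (80, 76), (82, 108), (84, 124), (86, 113), (88, 102), (90, 126), (92, 130), (94, 141), (96, 154), (98, 160), (100, 152), (102, 138), (104, 128), (106, 126), (108, 102), (110, 48), (112, 51), (114, 101), (116, 122), (118, 122)]
```

View pics/ref.png

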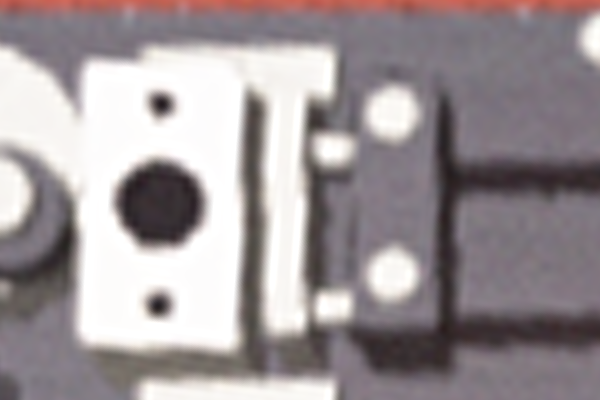

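Block spans y≈19.5–60, pad face ≈65.8, slot 76–88, all consistent with the given sizes. The half-way lever angle is about 1.56, so I'll advance to about 1.52 and re-measure.

```bash
python3 -m creep '[[[0.5,11,0],[0,0,-0.1]],[[0.5,11,0],[0,0,-0.1]],[[0.5,11,0],[0,0,-0.1]],[[0.5,11,0],[0,0,-0.1]],[[0.5,11,0],[0,0,-0.1]],[[0.5,11,0],[0,0,-0.1]],[[0.5,11,0],[0,0,-0.1]],[[0,0,0],[0,0,0]],[[0,0,0],[0,0,0]]]'
cat > m.py <<'E'
from h import *
def meas(p,n):
    r=rect(p);cv2.imwrite(f"pics/{n}.png",r)
    g=cv2.cvtColor(r,cv2.COLOR_BGR2GRAY).astype(float)
    for a,b in ((170,200),(220,260)):
        l=g[a:b].mean(0);s=np.where(np.diff((l>165).astype(int)))[0]
        print("edges mm",[round(float(i+(165-l[i])/(l[i+1]-l[i]))/4,2) for i in s])
E
python3 - <<'E'
from m import *
togo(st()[2]);lev()
p={"image":0}
meas(vision.camera("top"),"r2")
r=np.load("ref.npy");g=cv2.cvtColor(r,cv2.COLOR_BGR2GRAY).astype(float)
for a,b in ((170,200),(220,260)):
    l=g[a:b].mean(0);s=np.where(np.diff((l>165).astype(int)))[0];print("ref",[round(float(i+(165-l[i])/(l[i+1]-l[i]))/4,2) for i in s])
E
```

```text
clock: 7.22
eef_pos: [0.542, -0.3056, 0.0574]
tool_rot: [0.784, 0.62, 0.001, 0.0]
ft_force: [0.6, 2.4, 6.4]
grip_width: 0.0225
grasp_force: 59.2
t 7.22 tcp [ 0.542  -0.3056  0.0574] tooly yaw -13.3 z [ 0.002  0.001 -1.   ] j [-0.51  0.6   0.08  1.05  0.    1.29] F [0.6 2.4 6.4] g 0.022454402034100363 59.217432383447886
to go mm tool [0. 0. 0.]
tcp radius 108.6 lever 1.521 reach 31.1 tool x vs pivot yaw err 0.5
edges mm [6.71, 16.95, 39.7, 60.13, 70.64, 72.18, 81.13]
edges mm [18.23, 23.89, 29.78, 40.98, 59.21, 69.66, 71.16, 80.45]
ref [7.42, 16.01, 29.81, 49.94, 60.43, 65.57, 76.25]
ref [19.41, 33.23, 46.79, 60.72, 66.12, 76.08]
```

View pics/r2.png

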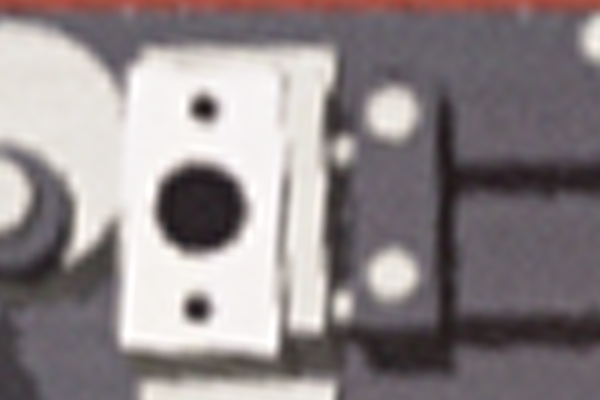

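The pad has moved back about 4.6 mm and the slot is still open. I'll add about 0.07 rad.

```bash
python3 -m creep '[[[0.1,4,0],[0,0,-0.035]],[[0.1,4,0],[0,0,-0.035]],[[0,0,0],[0,0,0]],[[0,0,0],[0,0,0]],[[0,0,0],[0,0,0]]]'
python3 - <<'E'
from m import *
lev();meas(vision.camera("top"),"r3")
E
python3 -m creep '[[[0,0,0],[0,0,0]],[[0,0,0],[0,0,0]],[[0,0,0],[0,0,0]],[[0,0,0],[0,0,0]],[[0,0,-20],[0,0,0]],[[0,0,-40],[0,0,0]],[[0,0,-40],[0,0,0]],[[-20,0,-20],[0,0,0]],[[0,0,0],[0,0,0]],[[0,0,0],[0,0,0]]]' 60
python3 - <<'E'
from m import *
togo(st()[2]);meas(vision.camera("top"),"r4");p=ww()
r=rect(p);print((r>0).mean());cv2.imwrite("pics/w4.png",np.vstack([rect(p)]))
meas(p,"w4")
E
```

```text
clock: 7.9
eef_pos: [0.5486, -0.3069, 0.0574]
tool_rot: [0.763, 0.647, 0.0, -0.0]
ft_force: [-2.1, 3.5, 8.1]
grip_width: 0.0227
grasp_force: 59.4
tcp radius 108.6 lever 1.583 reach 32.2 tool x vs pivot yaw err 0.1
edges mm [6.68, 16.99, 41.19, 61.13, 81.29]
edges mm [18.2, 24.34, 31.15, 42.11, 60.04, 82.16]
clock: 9.2
eef_pos: [0.5449, -0.3268, 0.1748]
tool_rot: [0.762, 0.647, -0.0, -0.001]
ft_force: [0.3, 0.1, -1.3]
grip_width: 0.0599
grasp_force: 0.0
t 9.2 tcp [ 0.5449 -0.3268  0.1748] tooly yaw -9.4 z [-0.002  0.002 -1.   ] j [-0.54  0.54  0.3   1.34  0.    1.19] F [ 0.3  0.1 -1.3] g 0.059895815439525 0.0
to go mm tool [0. 0. 0.]
edges mm [7.02, 16.6, 41.6, 60.81, 81.49]
edges mm [17.91, 25.07, 30.91, 42.6, 59.65, 82.36]
0.24033333333333334
edges mm [12.83, 16.01, 26.13, 33.52, 35.52]
edges mm [8.37, 33.29, 35.36]
```

View pics/w4.png

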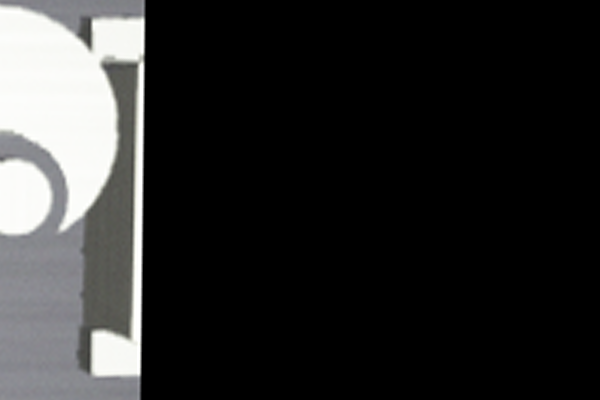

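The wrist view only reaches clamp y≈35 mm, so the pad is out of frame. I'll move the camera over it, since I have plenty of time.

```bash
python3 -m creep '[[[0,0,-30],[0,0,0]],[[50,0,-20],[0,0,0]],[[30,0,0],[0,0,0]],[[0,0,0],[0,0,0]],[[0,0,0],[0,0,0]]]'
python3 - <<'E'
from m import *
togo(st()[2]);p=ww();meas(p,"w5")
k=p["z_map"]; 
cv2.imwrite("pics/w5full.png",p["image"])
E
```

```text
clock: 9.93
eef_pos: [0.5582, -0.2484, 0.2252]
tool_rot: [0.762, 0.647, -0.001, -0.001]
ft_force: [-0.5, -0.6, -1.1]
grip_width: 0.0595
grasp_force: 0.0
t 9.93 tcp [ 0.5582 -0.2484  0.2252] tooly yaw -9.3 z [-0.002  0.    -1.   ] j [-0.42  0.47  0.32  1.42 -0.    1.31] F [-0.5 -0.6 -1.1] g 0.05953806468404306 0.0
to go mm tool [0. 0. 0.]
edges mm [9.05, 17.67, 28.61, 33.97, 42.96, 64.23, 83.85]
edges mm [33.46, 45.8, 61.26, 83.7]
```

View pics/w5.png

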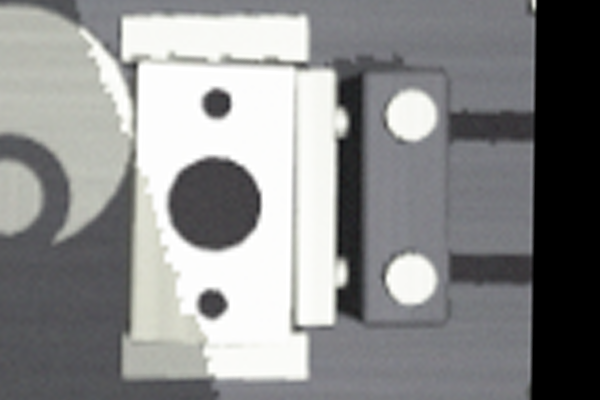

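The slot now runs from about x=336 to 361 px, which is roughly 6 mm and half shut. The block sits tight against cam and pad, and the gripper is clear.

```bash
python3 -c "from workcell import workorder; print(workorder.job_done())"
```

```text
the job is handed in; nothing more can be done
None
```

The loaded clamp's lever was swung counter-clockwise to about 1.58 rad and released, leaving the sprung pad pushed back about 6 mm of its 12 mm travel; the empty clamp was not touched, and the job is handed in.

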